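# Set up the V-block on the lamp line and hold the lens barrel seated in it

### The arm

A 6-joint arm with a two-finger parallel gripper is mounted at the origin on a cart in front of the work surface, level with it; the furniture and walls round the work are solid. World frame = base frame: x ahead of the robot, y to its left, z up, the work surface at z = 0. Lengths are in mm, angles in rad, forces in N, time in s.
With the tool pointing down it reaches from about 275 to 750 mm from the base axis. Payload 10.2 kg.
Tool frame: the origin (TCP) lies midway between the tips of the shut fingers; the grasp point (between the pads) lies 19 mm behind it; z points along the fingers, y is the direction in which the jaws open and shut (so a half turn about z gives the same grasp; the last joint's range is limited). The gripper opens to 85 mm and grips with 20 to 120 N. Pads are 22 mm wide; open, the fingers measure 114 mm over their backs; the gripper's body (76 mm by 85 mm) begins 54 mm behind the grasp point. The pads swing forward as they close: fully open they stand 13 mm farther back than shut.
Start: joints at [0.913, 0.313, 1.498, -0, 1.331, -0.223], TCP at [221.158, 476.151, 231.294] pointing down, gripper open.
Joint ranges: [-2.94, 2.94], [-0.97, 2.17], [0.19, 2.56], [-1.23, 4.37], [0.02, 3.11], [-2.88, 2.88]. Speed limits (rad/s): [2.39, 2.39, 3.01, 3.14, 3.14, 3.14].

### API

Orientations are given as a unit quaternion [w, x, y, z].
In Python, from rig import sense, optics, ctrl gives the robot as it stands.
- The arm moves only by the tool play_rows, never from a script. Its argument "plan" is a list of rows, each a list of 7 numbers: the shift along the world's x, y, z in mm, then the turn, a rotation vector about the world's x, y, z in rad, then the opening, from -1 (shut) to 1 (fully open), so that 0 is half open. A call has 1 to 5 rows; each row shifts and turns the pose as measured when the row begins; what a row does not reach is not made up. A row lasts 1/12 s, in which the tool goes at most 41.7 mm and 7.16 degrees, less where a joint would pass 70% of its speed; a pose out of reach is approached as far as the arm can. A call is refused whole if a number of a shift passes 41.7 or a number of a turn 0.125, either way. A call with a gripper value outside its range is refused whole. The fingers move at their own pace and stop on an object; "grip_force" is the grip in N (left out, the last holds). Time passes only in rows, so rows that do not move let the fingers close. It gives the time, the measured TCP pose, the force and the opening at its end, in the units of the state.
- sense(): the state, without advancing time (a new reading comes with each control period).
- optics.capture(name): name is "scene" or "side" or "wrist"; returns a dict with "img" (400x640x3 uint8, blue, green, red), "fx", "fy", "cx", "cy" (pixels), "world_to_cam" (4x4, takes a point from world to camera coordinates). Camera axes: x right, y up, looking along -z (the intrinsics and any distortion apply to the point x, -y, -z); pixel columns grow to the right and rows downward; lengths in mm; the calibration is good to about 2 mm. A picture is of the moment at which its call begins. There is no depth.
- ctrl.finish_job(): hands the job in, once; it reports no verdict.
The state is a dict: "time_s": time; "joints": joint angles; "dq": joint speeds; "tau": joint torques, N m; "eef_pos": TCP position; "ee_rot": TCP orientation; "force": force on the tool from outside, world axes, zero at the start; "wrist_torque": the same for the moment, N m; "grip_width": opening from 0.0 (shut) to 1.0 (fully open).
Only numpy, scipy, OpenCV 4.12 (cv2) and the standard library are available. Lean on these libraries where they do the work, as an engineer would, in place of code of your own. Each camera call takes 0.05 s, during which the arm holds its last target. There are 200 camera calls.

### The job

First stand the steel V-block on the bench midway between the small lamp and the upright card, its groove running straight from the lamp's window to the card, and let go of it. Then take the lens barrel from its rest, lay it lengthwise centred in the groove and open the fingers so that it settles freely on both sloping faces. Last, push down on the middle of its top with about 15 newtons (never 60) and finish while still holding it pressed firmly onto both faces like that; leave the jar, the weight and the tin where they stand.

Things in the scene. Friction and masses are not known exactly. Their poses are not given: they have to be found in the camera images.
- lamp: Small grey bench lamp, fixed: a level cylindrical housing 50 mm across on a foot 56 mm wide; 67 mm long, 80 mm high. Origin on the bench straight below the middle of its round front window, whose centre is 50 mm up. Its own +x axis points out of the window to the card (the lamp line); z up.
- card_stand: Upright card in a clear stand, fixed, 115 mm wide, 84 mm high, square across the lamp line and centred on it. Origin on the bench under the middle of its 30 mm deep foot; own -x points to the lamp. The card is 4 mm thick, 4 mm from the origin towards the lamp and 300 mm from the lamp's window: the V-block's middle belongs 150 mm from each.
- vblock_mid (a point): Loose steel V-block, 0.6 kg, 104 mm long (own y, along the groove), 56 mm wide (own x), 46 mm high, starting upright. A notched cheek 25 mm long at each end; in the 54 mm gap between them only a waist 30 mm wide, 24 mm high, by which it is gripped from above across x. The point is the middle of the waist, 12 mm above the underside; z up.
- groove_a: The sloping groove face (both cheeks) on the V-block's own +x side. Origin at the middle of the V-block's underside, axes as the V-block's. The groove is a 90 degree V, its bottom line 22 mm above the underside, 48 mm wide at the top.
- groove_b: The sloping groove face (both cheeks) on the V-block's own -x side; origin and axes as groove_a. A barrel clamped between stiff fingers tends to bear on one face only; pushed down on its top with closed fingers it bears on both.
- barrel: The lens barrel; same origin and axes as barrel_mid.
- barrel_mid (a point): Loose lens barrel, about 0.25 kg: bright aluminium cylinder, 40 mm diameter, 120 mm long, dark rings round its middle, a glass in each end. The point is on its axis half-way along; own y is the cylinder axis (ends alike). It starts level in the rest, axis 25 mm above the bench; seated in the V-block its axis is 50 mm and its top 70 mm above the bench; fingers reach round its middle in the gap.
- barrel_rest: Low grey plastic rest, fixed, 32 mm wide, 100 mm long (own y, along the barrel), 9 mm high, with two ribs that keep the barrel from rolling. Origin under its middle.
- oil_jar: Bystander: screw-cap jar with yellow cap, 56 mm across, 90 mm high; origin under its middle.
- brass_weight: Bystander: brass weight with a knob, 32 mm across, 42 mm high; origin under its middle.
- grease_tin: Bystander: round white tin with blue lid, 64 mm across, 33 mm high; origin under its middle.
Mind the look-alikes: they are no part of the job. What is shaped like the part that bears vblock_mid but red is not meant.

How it is judged:
By the outcome, as a careful person would: the job done as asked, in the order asked, and still so for the second after the job is handed in, while the arm keeps its last pose, push and grip.
It also fails if it takes over 72 s, if anything falls off the work surface, if the arm or the gripper's body presses on something with over 40 N, if the wrist force passes 120 N, or if a joint passes its speed limit or range.

## Working session

There is one attempt and no reset: what is moved stays moved. The work goes in short steps, Python scripts to look and compute and a tool call to move; the robot and the scene stay as the last step left them, time stands still between calls to the robot, and variables do not carry over. Pictures are saved under pics/ and viewed, about 8 in all and at most 12, crops included, and the job is handed in when it is done.

Besides the shell and the picture viewer there is one more tool, called as name([rows], argument=value, ...), one row to a line, values as JSON. play_rows: Moves the arm, as the interface text tells. Its arguments: {"type":"object","properties":{"plan":{"type":"array"},"grip_force":{"type":"number"}},"required":["plan"]}

```bash
mkdir -p pics; ls; python3 - <<'E'
from rig import sense, optics, ctrl
import cv2,numpy as np
s=sense();print({k:np.round(v,3) for k,v in s.items()})
for n in("scene","side","wrist"):
    c=optics.capture(n);cv2.imwrite(f"pics/{n}0.png",c["img"]);print(n,c.keys(),c["fx"],c["fy"],c["cx"],c["cy"],np.round(c["world_to_cam"],3).tolist())
E
```

```text
pics
{'time_s': np.float64(0.0), 'joints': array([ 0.913,  0.313,  1.498, -0.   ,  1.331, -0.223]), 'dq': array([-0.001,  0.001, -0.002,  0.001, -0.001,  0.   ]), 'tau': array([-2.0000e-03, -4.1227e+01, -2.5974e+01, -0.0000e+00,  4.0000e-03,
       -0.0000e+00]), 'eef_pos': array([220.97 , 475.932, 230.717]), 'ee_rot': array([-0.   ,  0.216,  0.976, -0.001]), 'force': array([0.539, 0.111, 0.479]), 'wrist_torque': array([ 0.014, -0.024,  0.   ]), 'grip_width': np.float64(1.001)}
scene dict_keys(['img', 'fx', 'fy', 'cx', 'cy', 'world_to_cam']) 494.5516339409615 494.5516339409615 314.64662473001835 200.5677536848717 [[0.215, -0.977, 0.012, -108.483], [0.582, 0.138, 0.801, -415.643], [-0.784, -0.165, 0.598, -999.944], [0.0, 0.0, 0.0, 1.0]]
side dict_keys(['img', 'fx', 'fy', 'cx', 'cy', 'world_to_cam']) 388.85766601658827 388.85766601658827 318.7190531074963 189.50676308566855 [[0.853, -0.521, 0.013, -490.023], [0.16, 0.287, 0.944, -173.51], [-0.496, -0.804, 0.329, -780.86], [0.0, 0.0, 0.0, 1.0]]
wrist dict_keys(['img', 'fx', 'fy', 'cx', 'cy', 'world_to_cam']) 347.1404927767819 347.1404927767819 323.8197886541952 198.61093267328684 [[0.422, 0.907, -0.0, -525.106], [-0.876, 0.407, -0.259, 34.133], [-0.235, 0.109, 0.966, -376.28], [0.0, 0.0, 0.0, 1.0]]
```

View pics/scene0.png

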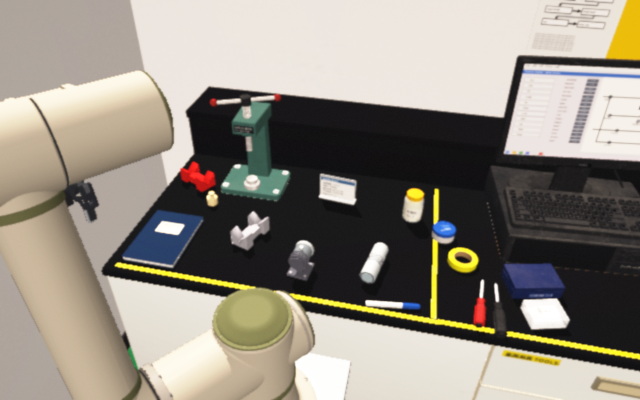

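View pics/side0.png

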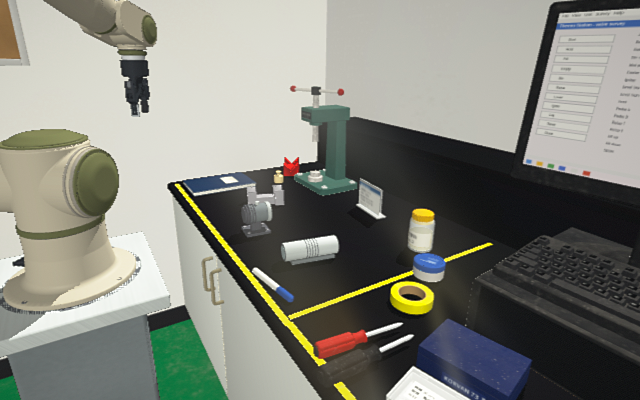

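Scene view: there are two V-blocks, grey at (250,231) and red at (197,178). The task rules out the red one, so the grey steel one is meant. The lamp is at (301,259), the card at (338,189), the barrel at (374,262) and the brass weight at (212,199).

```bash
cat > h.py <<'E'
from rig import sense, optics, ctrl
import cv2,numpy as np
def cap(n,f=None):
    c=optics.capture(n)
    if f: cv2.imwrite("pics/"+f,c["img"])
    return c
def ray(c,u,v):
    M=np.array(c["world_to_cam"]);R=M[:3,:3];o=-R.T@M[:3,3]
    return o,R.T@np.array([(u-c["cx"])/c["fx"],-(v-c["cy"])/c["fy"],-1])
def onz(c,u,v,z):
    o,d=ray(c,u,v);return o+d*(z-o[2])/d[2]
def proj(c,p):
    M=np.array(c["world_to_cam"]);q=M[:3,:3]@np.asarray(p,float)+M[:3,3]
    return np.array([c["cx"]+c["fx"]*q[0]/-q[2],c["cy"]-c["fy"]*q[1]/-q[2]])
def tri(c1,p1,c2,p2):
    o1,d1=ray(c1,*p1);o2,d2=ray(c2,*p2)
    A=np.stack([d1,-d2],1);t=np.linalg.lstsq(A,o2-o1,rcond=None)[0]
    a,b=o1+d1*t[0],o2+d2*t[1];return (a+b)/2,np.linalg.norm(a-b)
def st():
    s=sense();w,x,y,z=s["ee_rot"]
    yax=np.array([2*(x*y-w*z),1-2*(x*x+z*z)]);zz=np.array([2*(x*z+w*y),2*(y*z-w*x),1-2*(x*x+y*y)])
    print("t",round(s["time_s"],2),"pos",np.round(s["eef_pos"],1),"yaxis deg",round(np.degrees(np.arctan2(yax[1],yax[0])),2),"z",np.round(zz,3),"F",np.round(s["force"],1),"w",round(s["grip_width"],3),"j",np.round(s["joints"],2))
    return s
E
python3 - <<'E'
from h import *
c=cap("scene");d=cap("side")
for n,p,z in[("vblock",(250,231),30),("red",(197,178),30),("lamp",(301,275),0),("card",(338,200),0),("barrel",(374,262),25),("weight",(212,204),0),("jar",(412,218),0),("tin",(444,238),0)]:
    print(n,np.round(onz(c,*p,z)))
a=cv2.resize(c["img"][170:290,165:405],None,fx=3.2,fy=3.2,interpolation=cv2.INTER_CUBIC)
b=cv2.resize(d["img"][150:280,215:395],None,fx=3.2,fy=3.2,interpolation=cv2.INTER_CUBIC)
cv2.imwrite("pics/z1.png",a);cv2.imwrite("pics/z2.png",b)
E
```

```text
vblock [483. 182.  30.]
red [696. 432.  30.]
lamp [377.   8.   0.]
card [724. -28.   0.]
barrel [ 443. -174.   25.]
weight [613. 351.   0.]
jar [ 686. -262.    0.]
tin [ 614. -357.    0.]
```

View pics/z1.png

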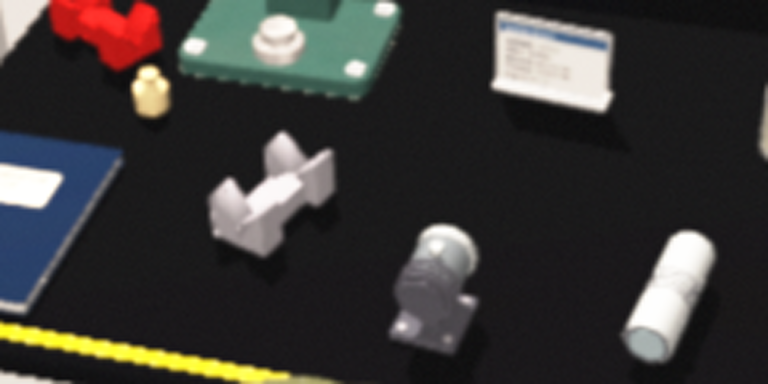

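View pics/wrist0.png

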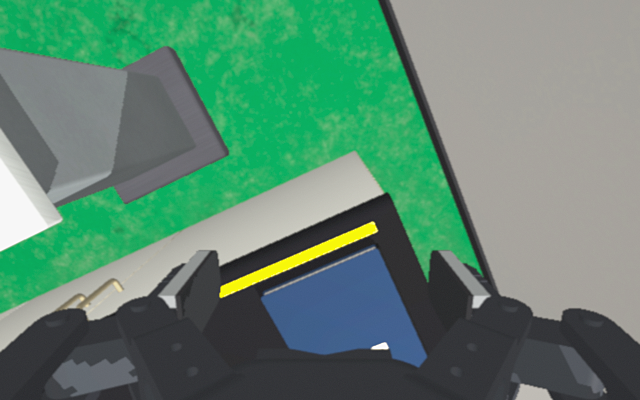

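The crop confirms it: the grey steel V-block lies at crop (270,195), which is scene (250,231). The red look-alike is at the upper left. The lamp window (pale ring at crop (445,245)) faces the card at crop (552,65).

```bash
python3 - <<'E'
from h import *
c=cap("scene");o=np.array([165,170])
P=lambda x,y,z:np.round(onz(c,*(np.array([x,y])/3.2+o),z),1)
a=P(228,182,46);b=P(283,133,46);print("cheek tops",a,b,np.linalg.norm(b-a),np.degrees(np.arctan2(*(b-a)[1::-1])))
a=P(265,253,0);b=P(333,190,0);print("base edge",a,b,np.linalg.norm(b-a),np.degrees(np.arctan2(*(b-a)[1::-1])))
print("lamp foot",P(391,337,4),P(455,352,4),P(478,300,4));print("card foot",P(492,92,3),P(607,108,3), "top",P(500,14,84),P(611,33,84))
print("barrel ends",P(650,345,25),P(690,240,25))
E
```

```text
cheek tops [473.1 217.4  46. ] [550.3 192.5  46. ] 81.1162745692872 -17.876528108236872
base edge [440.7 176.1   0. ] [535.7 143.    0. ] 100.60124253705821 -19.209412347133064
lamp foot [363.6  42.3   4. ] [359.1 -12.3   4. ] [421.8 -17.5   4. ]
card foot [712.1  32.3   3. ] [712.3 -82.3   3. ] top [730.3  29.7  84. ] [723.  -79.6  84. ]
barrel ends [ 381.7 -166.    25. ] [ 513.5 -183.3   25. ]
```

View pics/z2.png

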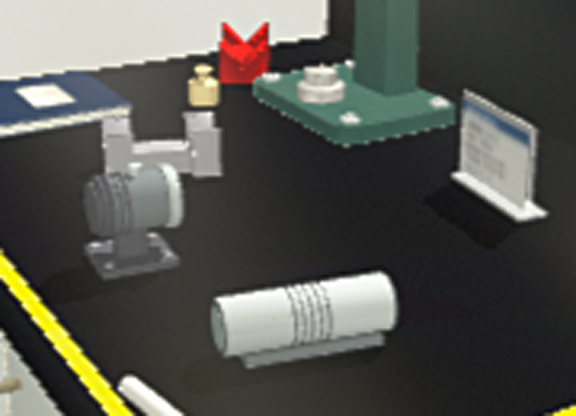

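Side crop: the V-block stands upright behind the lamp, with its waist at crop (160,155). The barrel lies in the rest, rings at crop (312,310). Estimated V-block middle is (497,186) with the groove at about -18.5°. I'm moving above it.

play_rows([
  [25,-26,-3,0,0,0.03,1],
  [25,-26,-3,0,0,0.03,1],
  [25,-26,-3,0,0,0.03,1],
  [25,-26,-3,0,0,0.023,1],
  [25,-26,-3,0,0,0,1],
])

```text
time_s: 0.72
eef_pos: [345.5, 344.8, 215.8]
ee_rot: [-0.0, 0.152, 0.988, 0.001]
force: [0.5, 1.1, -0.4]
grip_width: 1.001
```

play_rows([
  [25,-26,-3,0,0,0,1],
  [25,-26,-3,0,0,0,1],
  [25,-26,-3,0,0,0,1],
  [25,-26,-3,0,0,0,1],
  [25,-26,-3,0,0,0,1],
])

```text
time_s: 1.13
eef_pos: [475.2, 207.1, 200.6]
ee_rot: [0.0, 0.152, 0.988, 0.001]
force: [0.6, 0.6, -0.3]
grip_width: 1.002
```

play_rows([
  [25,-26,-1,0,0,0,1],
  [0,0,0,0,0,0,1],
  [0,0,0,0,0,0,1],
])

```text
time_s: 1.38
eef_pos: [505.0, 174.0, 198.2]
ee_rot: [-0.0, 0.155, 0.988, 0.001]
force: [0.4, 1.0, -0.4]
grip_width: 0.997
```

```bash
python3 - <<'E'
from h import *
s=st();c=cap("wrist","w1.png");print(proj(c,s["eef_pos"]),proj(c,[*s["eef_pos"][:2],24]))
E
```

```text
t 1.38 pos [505.  174.  198.2] yaxis deg 72.14 z [-0.     0.001 -1.   ] F [ 0.4  1.  -0.4] w 0.997 j [ 0.11  0.36  1.52  0.    1.26 -1.15]
[323.3781059  256.18643384] [323.20819308 177.28181298]
```

View pics/w1.png

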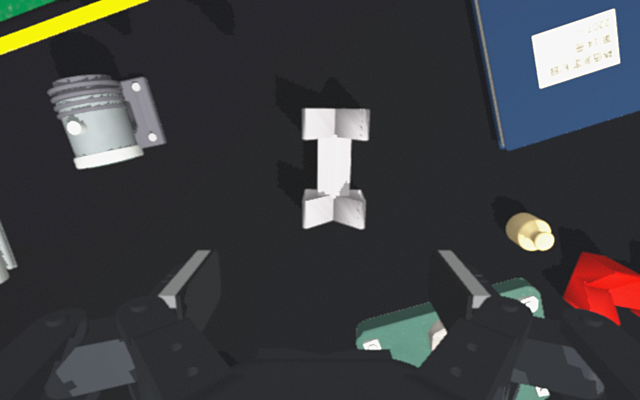

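Wrist view: the V-block is seen from above, with cheeks at (336,122) and (334,210) and the waist at x 318–352 around y 167. It is nearly aligned with the tool. The lamp is at (100,120), the weight at (530,232) and the red look-alike at (605,290).

```bash
python3 - <<'E'
from h import *
s=sense();c=cap("wrist")
hsv=cv2.cvtColor(c["img"],cv2.COLOR_BGR2HSV);m=((hsv[...,2]>110)&(hsv[...,1]<60)).astype(np.uint8)*255
m[:95]=0;m[240:]=0;m[:,:280]=0;m[:,400:]=0
for y in list(range(106,116,2))+[135,145,155,165,175,185,190,195,200,210,216,220,224,226]:
    x=np.flatnonzero(m[y]); 
    if len(x):print(y,x.min(),x.max(),end=" | ")
print()
for (x1,x2,y) in [(318,352,150),(318,352,180)]:
    a,b=onz(c,x1,y,24),onz(c,x2+1,y,24);print(a,b,np.linalg.norm(b-a),(a+b)/2)
for p in [(302,109),(370,109),(303,193),(366,192)]: print(p,onz(c,*p,46).round(1))
E
```

```text
108 305 333 | 110 303 368 | 112 303 369 | 114 303 368 | 135 302 368 | 145 317 351 | 155 317 350 | 165 317 350 | 175 317 350 | 185 317 349 | 190 305 360 | 195 304 362 | 200 304 364 | 210 303 364 | 216 303 364 | 220 303 364 | 224 303 364 | 226 303 364 | 
[479.50196553 177.28466213  24.        ] [489.24742257 207.50802618  24.        ] 31.75571865586896 [484.37469405 192.39634416  24.        ]
[505.90778092 168.64984619  24.        ] [515.88168081 199.56422888  24.        ] 32.483499439174345 [510.89473087 184.10703754  24.        ]
(302, 109) [441.1 176.4  46. ]
(370, 109) [458.2 229.4  46. ]
(303, 193) [508.5 154.4  46. ]
(366, 192) [524.6 206.9  46. ]
```

V-block middle is about (499,187), with the groove within 0.5° of the tool's axis. Before grasping I'll take one look at the lamp and card from above, at the placing yaw.

play_rows([
  [-1,-30,20,0,0,0.05,1],
  [-1,-30,20,0,0,0.05,1],
  [-1,-30,20,0,0,0.05,1],
  [-1,-30,20,0,0,0.05,1],
  [-1,-30,20,0,0,0,1],
])

```text
time_s: 1.9
eef_pos: [493.0, 30.0, 298.3]
ee_rot: [-0.005, 0.042, 0.999, 0.001]
force: [0.7, 0.5, -0.2]
grip_width: 1.0
```

play_rows([
  [0,-24,2,0,0,0,1],
  [0,0,0,0,0,0,1],
  [0,0,0,0,0,0,1],
])

```text
time_s: 2.15
eef_pos: [492.6, 3.8, 305.8]
ee_rot: [-0.0, 0.041, 0.999, -0.0]
force: [-0.2, 0.4, 0.6]
grip_width: 0.998
```

```bash
python3 - <<'E'
from h import *
s=st();c=cap("wrist","w2.png");
import pickle;pickle.dump(c,open("w2.pkl","wb"))
E
```

```text
t 2.15 pos [492.6   3.8 305.8] yaxis deg 85.25 z [-0.001 -0.001 -1.   ] F [-0.2  0.4  0.6] w 0.998 j [-0.23  0.2   1.45 -0.    1.49 -1.72]
```

View pics/w2.png

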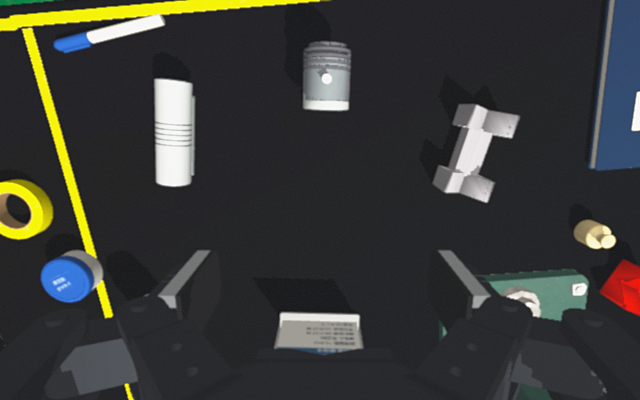

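Wrist view 2: the lamp housing is at (327,75) with its window edge at y≈110. The card foot's front edge runs (279,313)–(358,316), the barrel is at (174,132) with rings at y≈134, and the V-block is at (475,150).

```bash
python3 - <<'E'
from h import *
import pickle;c=pickle.load(open("w2.pkl","rb"))
g=cv2.cvtColor(c["img"],cv2.COLOR_BGR2GRAY)
def runs(y,x0,x1,t):
    x=np.flatnonzero(g[y,x0:x1]>t)+x0;return (x.min(),x.max()+1) if len(x) else None
for y in (60,70,80,90,96,102,106): 
    r=runs(y,285,370,75); print("lamp",y,r,onz(c,(r[0]+r[1])/2,y,50).round(1),onz(c,r[1],y,50).round(1)-onz(c,r[0],y,50).round(1))
for x in (306,315,327,338,347): print("win",x,[int(v) for v in g[94:118,x]])
for y in (312,314,316,318,322,330,338): print("card",y,runs(y,255,385,90))
for x in (285,300,318,335,352): print("cardcol",x,[int(v) for v in g[306:326,x]])
for y in (85,95,105,120,150,165,175,182): 
    r=runs(y,140,215,150);print("bar",y,r,onz(c,(r[0]+r[1])/2,y,25).round(1))
for x in (160,170,180): print("barcol",x,[int(v) for v in g[70:86,x]],[int(v) for v in g[178:194,x]])
E
```

```text
lamp 60 (np.int64(305), np.int64(351)) [382.2  17.4  50. ] [ 4.1 49.1  0. ]
lamp 70 (np.int64(304), np.int64(350)) [392.2  15.5  50. ] [ 4.1 49.4  0. ]
lamp 80 (np.int64(304), np.int64(350)) [402.3  14.7  50. ] [ 4.1 49.7  0. ]
lamp 90 (np.int64(304), np.int64(350)) [412.7  13.8  50. ] [ 4.2 50.1  0. ]
lamp 96 (np.int64(303), np.int64(349)) [418.9  12.2  50. ] [ 4.2 50.4  0. ]
lamp 102 (np.int64(303), np.int64(349)) [425.2  11.7  50. ] [ 4.2 50.6  0. ]
lamp 106 (np.int64(303), np.int64(349)) [429.4  11.3  50. ] [ 4.3 50.7  0. ]
win 306 [99, 98, 98, 95, 95, 106, 137, 157, 160, 160, 162, 166, 172, 174, 153, 91, 39, 34, 38, 38, 39, 37, 36, 36]
win 315 [160, 161, 162, 162, 156, 149, 181, 225, 233, 233, 234, 236, 239, 241, 240, 180, 87, 37, 35, 37, 39, 37, 35, 36]
win 327 [196, 196, 196, 195, 194, 190, 211, 244, 247, 246, 246, 245, 246, 247, 251, 235, 137, 57, 32, 35, 37, 36, 38, 40]
win 338 [183, 182, 183, 184, 182, 170, 158, 228, 247, 246, 245, 245, 245, 246, 249, 240, 163, 77, 36, 36, 35, 35, 36, 39]
win 347 [129, 129, 127, 126, 125, 122, 120, 153, 206, 221, 218, 215, 213, 213, 204, 15
[... 1106 characters left out ...]
64(156), np.int64(193)) [ 465.6 -176.    25. ]
bar 165 (np.int64(156), np.int64(193)) [ 483.7 -179.6   25. ]
bar 175 (np.int64(156), np.int64(190)) [ 495.9 -183.9   25. ]
bar 182 (np.int64(157), np.int64(190)) [ 504.7 -185.    25. ]
barcol 160 [29, 29, 30, 28, 27, 27, 27, 41, 106, 191, 238, 239, 237, 236, 237, 236] [237, 237, 237, 237, 241, 235, 158, 71, 35, 33, 37, 38, 36, 40, 35, 37]
barcol 170 [26, 31, 27, 30, 31, 29, 28, 23, 58, 124, 217, 252, 248, 247, 246, 246] [246, 246, 246, 246, 246, 247, 250, 237, 134, 50, 31, 35, 35, 39, 37, 37]
barcol 180 [29, 31, 31, 27, 30, 29, 27, 28, 26, 35, 96, 192, 250, 247, 245, 245] [243, 243, 243, 243, 243, 245, 248, 215, 113, 44, 33, 37, 37, 38, 36, 40]
```

```bash
python3 - <<'E'
from h import *
import pickle;c=pickle.load(open("w2.pkl","rb"))
for z in (50,75): print("win",z,[onz(c,x,y,z).round(1) for x,y in((326,110),)])
W=onz(c,326,110,50)
for z in (0,6):
    L,R=onz(c,279.5,314.5-2.2,z),onz(c,360,314.8,z);m=(L+R)/2;d=(m-W)[:2]
    n=(L-R)[:2];print("foot",z,L.round(1),R.round(1),m.round(1),"width",np.linalg.norm(n),"dist",np.linalg.norm(d),"line",np.degrees(np.arctan2(d[1],d[0])),"card normal",np.degrees(np.arctan2(n[1],n[0]))+90)
a=np.radians(-6.7);print("target",W[:2]+150*np.array([np.cos(a),np.sin(a)]))
E
```

```text
win 50 [array([433.7,  11. ,  50. ])]
win 75 [array([433.4,  10.9,  75. ])]
foot 0 [714.5 -80.    0. ] [728.4  37.1   0. ] [721.4 -21.5   0. ] width 117.93414036603315 dist 289.5610538870407 line -6.441071833366958 card normal -6.795794290502528
foot 6 [710.6 -78.9   6. ] [724.4  36.7   6. ] [717.5 -21.1   6. ] width 116.3520059403446 dist 285.6108500912784 line -6.4474907441042655 card normal -6.795794290502528
target [582.67794808  -6.51255582]
```

Line angle is about -6.5° (line and card normal agree). The window is at (433.7,11) and the foot front about 288 mm away, where about 290 is expected. That puts the V-block target at about (582,-6). Now going to grasp the V-block.

play_rows([
  [1,26,-28,0,0,-0.06,1],
  [1,26,-28,0,0,-0.06,1],
  [1,26,-28,0,0,-0.06,1],
  [1,26,-28,0,0,-0.05,1],
  [1,26,-28,0,0,0,1],
])

```text
time_s: 2.62
eef_pos: [496.7, 142.5, 164.6]
ee_rot: [0.005, 0.16, 0.987, -0.001]
force: [1.0, -0.2, 0.5]
grip_width: 1.0
```

play_rows([
  [1,26,-28,0,0,0,1],
  [0,15,-15,0,0,0,1],
  [0,0,0,0,0,0,1],
  [0,0,0,0,0,0,1],
])

```text
time_s: 2.95
eef_pos: [489.6, 195.5, 112.1]
ee_rot: [-0.002, 0.154, 0.988, -0.003]
force: [0.4, -0.5, 0.1]
grip_width: 1.001
```

```bash
python3 - <<'E'
from h import *
s=st();c=cap("wrist","w3.png")
M=np.array(c["world_to_cam"])
for z in(24,46): print(proj(c,[499,187,z]),proj(c,[*s["eef_pos"][:2],z]))
m=cv2.cvtColor(c["img"],cv2.COLOR_BGR2GRAY)
for y in range(110,260,10):
    x=np.flatnonzero(m[y,240:420]>110)+240
    if len(x):print(y,x.min(),x.max(),end=" | ")
E
```

```text
t 2.95 pos [489.6 195.5 112.1] yaxis deg 72.3 z [-0.005 -0.004 -1.   ] F [ 0.4 -0.5  0.1] w 1.001 j [ 0.16  0.45  1.64 -0.    1.06 -1.1 ]
[316.57781452 218.70941813] [324.11069437 202.67624087]
[315.71392026 229.56074454] [323.97261179 212.10713643]
140 278 354 | 150 270 361 | 160 270 360 | 170 270 360 | 180 270 359 | 190 294 337 | 200 294 337 | 210 294 337 | 220 294 336 | 230 294 336 | 240 294 335 | 250 278 352 |
```

play_rows([
  [9,-8,-10,0,0,0,1],
  [0,0,-15,0,0,0,1],
  [0,0,-15,0,0,0,1],
  [0,0,-10,0,0,0,1],
  [0,0,0,0,0,0,1],
])

```text
time_s: 3.42
eef_pos: [503.6, 183.0, 63.8]
ee_rot: [0.003, 0.155, 0.988, -0.001]
force: [0.0, 0.4, -0.0]
grip_width: 1.0
```

play_rows([
  [-3,3,-10,0,0,0,1],
  [0,0,-10,0,0,0,1],
  [0,0,-10,0,0,0,1],
  [0,0,-8,0,0,0,1],
  [0,0,0,0,0,0,1],
])

```text
time_s: 3.83
eef_pos: [503.7, 183.4, 25.7]
ee_rot: [0.006, 0.157, 0.988, -0.001]
force: [-0.0, -0.1, 0.3]
grip_width: 0.998
```

play_rows([
  [0,0,-5,0,0,0,1],
  [0,0,-3,0,0,0,1],
  [0,0,0,0,0,0,1],
])

```text
time_s: 4.08
eef_pos: [504.4, 183.2, 17.3]
ee_rot: [0.006, 0.157, 0.988, -0.001]
force: [-0.0, 0.5, 0.4]
grip_width: 1.001
```

play_rows([
  [-5,3,-6,0,0,0,1],
  [0,0,-5,0,0,0,1],
  [0,0,0,0,0,0,1],
  [0,0,0,0,0,0,1],
])

```text
time_s: 4.42
eef_pos: [499.0, 186.7, 5.6]
ee_rot: [0.006, 0.157, 0.988, -0.001]
force: [0.1, -0.1, -0.5]
grip_width: 0.998
```

play_rows([
  [0,0,-2,0,0,0,-1],
  [0,0,0,0,0,0,-1],
  [0,0,0,0,0,0,-1],
  [0,0,0,0,0,0,-1],
  [0,0,0,0,0,0,-1],
], grip_force=60)

```text
time_s: 4.83
eef_pos: [499.5, 186.7, 4.2]
ee_rot: [0.007, 0.157, 0.988, -0.0]
force: [3.1, 0.2, -6.9]
grip_width: 0.336
```

play_rows([
  [0,0,0,0,0,0,-1],
  [0,0,0,0,0,0,-1],
  [0,0,0,0,0,0,-1],
  [0,0,0,0,0,0,-1],
  [0,0,0,0,0,0,-1],
])

```text
time_s: 5.25
eef_pos: [499.4, 186.7, 4.1]
ee_rot: [0.007, 0.157, 0.988, -0.0]
force: [-0.4, -0.4, -0.3]
grip_width: 0.34
```

play_rows([
  [0,0,5,0,0,0,-1],
  [0,0,10,0,0,0,-1],
  [0,0,10,0,0,0,-1],
  [0,0,0,0,0,0,-1],
  [0,0,0,0,0,0,-1],
])

```text
time_s: 5.67
eef_pos: [497.7, 186.5, 30.4]
ee_rot: [0.005, 0.157, 0.988, -0.001]
force: [0.9, -0.0, -7.0]
grip_width: 0.34
```

```bash
python3 - <<'E'
from h import *
s=st();c=cap("side","s4.png");w=cap("wrist")
a=cv2.resize(c["img"][120:260,200:400],None,fx=2.4,fy=2.4);b=cv2.resize(w["img"],None,fx=.52,fy=.84)
cv2.imwrite("pics/s4.png",cv2.resize(np.hstack([cv2.resize(a,(400,336)),cv2.resize(w["img"],(400,336))]),(800,336)))
E
```

```text
t 5.67 pos [497.7 186.5  30.4] yaxis deg 71.96 z [ 0.009 -0.004 -1.   ] F [ 0.9 -0.  -7. ] w 0.34 j [ 0.14  0.57  1.7  -0.01  0.86 -1.11]
```

View pics/s4.png

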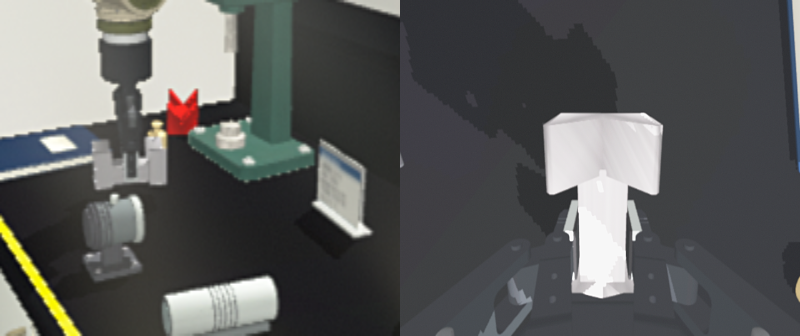

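The V-block is held by its waist, level, and lifted clear (7 N load). Carrying it to the lamp line.

play_rows([
  [12,-26,1,0,0,0.04,-1],
  [12,-26,0,0,0,0.04,-1],
  [12,-26,0,0,0,0.04,-1],
  [12,-26,0,0,0,0.04,-1],
  [12,-26,0,0,0,0.04,-1],
])

```text
time_s: 6.18
eef_pos: [556.0, 56.4, 29.5]
ee_rot: [0.002, 0.049, 0.999, -0.0]
force: [0.4, -0.2, -5.7]
grip_width: 0.335
```

play_rows([
  [12,-26,0,0,0,0,-1],
  [6,-14,0,0,0,0,-1],
  [0,0,0,0,0,0,-1],
  [0,0,0,0,0,0,-1],
])

```text
time_s: 6.52
eef_pos: [575.8, 8.7, 27.8]
ee_rot: [0.002, 0.051, 0.999, -0.001]
force: [-0.7, 0.8, -6.0]
grip_width: 0.336
```

```bash
python3 - <<'E'
from h import *
s=st();c=cap("wrist")
p=s["eef_pos"];w,x,y,z=s["ee_rot"];ya=np.array([2*(x*y-w*z),1-2*(x*x+z*z),0]);al=np.array([ya[1],-ya[0],0])
for k in(52,27):
  for sg in(-28,28): print(k,sg,proj(c,p+[0,0,42]-al*k+ya*sg))
g=cv2.cvtColor(c["img"],cv2.COLOR_BGR2GRAY)
for y in (130,134,138,150,180,200,225):
    x=np.flatnonzero(g[y,200:450]>130)+200
    if len(x):print(y,x.min(),x.max(),end=" | ")
print([int(v) for v in g[120:150,280]],[int(v) for v in g[120:150,370]])
E
```

```text
t 6.52 pos [575.8   8.7  27.8] yaxis deg 84.15 z [ 0.004 -0.002 -1.   ] F [-0.7  0.8 -6. ] w 0.336 j [-0.19  0.65  1.55 -0.    0.93 -1.66]
52 -28 [225.58419848 150.68385095]
52 28 [421.94049779 150.58639082]
27 -28 [231.77143697 232.92531701]
27 28 [415.85363946 232.86867195]
134 258 391 | 138 250 399 | 150 229 419 | 180 232 417 | 200 233 415 | 225 235 413 | [50, 49, 51, 51, 48, 50, 49, 51, 48, 50, 50, 48, 46, 55, 129, 210, 221, 213, 203, 196, 189, 183, 182, 183, 192, 208, 211, 212, 211, 211] [65, 63, 63, 65, 64, 64, 63, 64, 64, 64, 64, 63, 62, 56, 120, 214, 224, 216, 210, 203, 198, 191, 187, 186, 189, 197, 211, 214, 213, 214]
```

The V-block is centred on the TCP to within about 2 mm. Trimming and lowering.

play_rows([
  [4,-9,0,0,0,-0.011,-1],
  [0,-3,0,0,0,0,-1],
  [0,0,0,0,0,0,-1],
  [0,0,0,0,0,0,-1],
])

```text
time_s: 6.9
eef_pos: [578.9, -1.5, 27.2]
ee_rot: [0.001, 0.055, 0.998, -0.001]
force: [0.3, -0.5, -6.2]
grip_width: 0.337
```

```bash
python3 - <<'E'
from h import *
st()
E
```

```text
t 6.9 pos [578.9  -1.5  27.2] yaxis deg 83.65 z [ 0.002 -0.001 -1.   ] F [ 0.3 -0.5 -6.2] w 0.337 j [-0.2   0.66  1.54 -0.    0.94 -1.66]
```

play_rows([
  [3,-4.5,-5,0,0,0,-1],
  [0,0,-6,0,0,0,-1],
  [0,0,-4,0,0,0,-1],
  [0,0,0,0,0,0,-1],
  [0,0,0,0,0,0,-1],
])

```text
time_s: 7.32
eef_pos: [581.7, -5.2, 10.1]
ee_rot: [0.001, 0.055, 0.999, -0.0]
force: [0.0, 0.4, -5.6]
grip_width: 0.338
```

play_rows([
  [0,-0.6,-3,0,0,0,-1],
  [0,0,-1.5,0,0,0,-1],
  [0,0,0,0,0,0,-1],
  [0,0,-1,0,0,0,-1],
  [0,0,0,0,0,0,-1],
])

```text
time_s: 7.73
eef_pos: [581.7, -5.6, 4.7]
ee_rot: [0.001, 0.054, 0.999, -0.0]
force: [-1.2, -0.2, -4.2]
grip_width: 0.332
```

play_rows([
  [0,0,-1,0,0,0,-1],
  [0,0,-0.5,0,0,0,-1],
  [0,0,0,0,0,0,-1],
  [0,0,0,0,0,0,-0.1],
  [0,0,0,0,0,0,0.2],
])

```text
time_s: 8.15
eef_pos: [583.0, -5.9, 5.5]
ee_rot: [0.003, 0.054, 0.999, -0.001]
force: [-0.5, -0.1, 0.6]
grip_width: 0.576
```

play_rows([
  [0,0,0,0,0,0,1],
  [0,0,0,0,0,0,1],
  [0,0,0,0,0,0,1],
  [0,0,5,0,0,0,1],
  [0,0,15,0,0,0,1],
])

```text
time_s: 8.57
eef_pos: [582.8, -5.9, 24.8]
ee_rot: [0.002, 0.054, 0.999, -0.001]
force: [0.1, 0.1, -0.5]
grip_width: 0.998
```

play_rows([
  [0,0,20,0,0,0,1],
  [0,0,30,0,0,0,1],
  [-16,0,36,0,0,0,1],
  [-20,0,36,0,0,0,1],
  [-20,0,36,0,0,0,1],
])

```text
time_s: 8.98
eef_pos: [524.5, -5.6, 184.5]
ee_rot: [-0.002, 0.054, 0.999, 0.0]
force: [0.0, -0.2, 0.2]
grip_width: 0.996
```

play_rows([
  [-16,0,36,0,0,0,1],
  [-8,0,30,0,0,0,1],
  [0,0,20,0,0,0,1],
  [0,0,0,0,0,0,1],
  [0,0,0,0,0,0,1],
])

```text
time_s: 9.4
eef_pos: [497.1, -5.4, 285.3]
ee_rot: [0.006, 0.054, 0.998, -0.002]
force: [-0.0, -0.5, -0.9]
grip_width: 1.001
```

```bash
python3 - <<'E'
from h import *
import pickle
st();c=cap("wrist","w5.png");pickle.dump(c,open("w5.pkl","wb"))
E
```

```text
t 9.4 pos [497.1  -5.4 285.3] yaxis deg 83.75 z [ 0.012 -0.004 -1.   ] F [-0.  -0.5 -0.9] w 1.001 j [-0.25  0.21  1.49 -0.    1.43 -1.71]
```

View pics/w5.png

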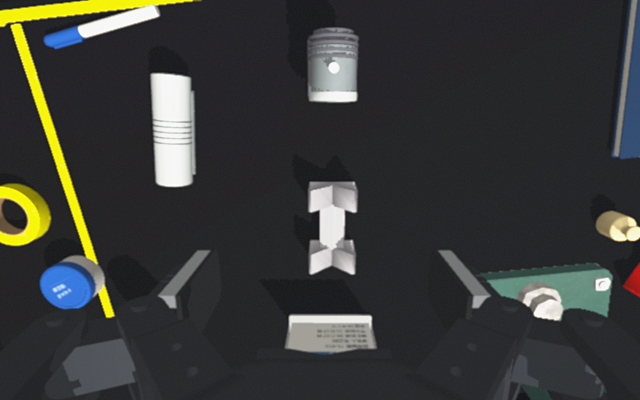

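Wrist view: the V-block stands upright at (332,228), in line with the lamp window (332,100) and the card foot (330,318). The barrel rings are at (173,132). Measuring.

```bash
python3 - <<'E'
from h import *
import pickle;c=pickle.load(open("w5.pkl","rb"))
g=cv2.cvtColor(c["img"],cv2.COLOR_BGR2GRAY)
def runs(y,x0,x1,t):
    x=np.flatnonzero(g[y,x0:x1]>t)+x0;return (int(x.min()),int(x.max())+1) if len(x) else (0,0)
for y in (60,80,96): r=runs(y,290,380,75);print("lamp",y,r,onz(c,sum(r)/2,y,50)[:2].round(1))
for y in (184,190,200,215,222,230,245,255,262,270): r=runs(y,290,380,110);print("vb",y,r,onz(c,sum(r)/2,y,24 if 210<y<240 else 46)[:2].round(1))
print("vbcol",[int(v) for v in g[176:190,312]],[int(v) for v in g[176:190,352]],[int(v) for v in g[232:258,312]])
print("wincol",[int(v) for v in g[94:110,332]])
for y in (316,318,325): print("card",y,runs(y,260,400,90))
for x in (293,310,330,350,370): print("cardcol",x,[int(v) for v in g[308:326,x]])
for y in (80,95,110,120,145,160,175): 
    r=runs(y,135,215,150);print("bar",y,r,onz(c,sum(r)/2,y,25)[:2].round(1))
for x in (158,170,180): print("barcol",x,[int(v) for v in g[66:84,x]],[int(v) for v in g[180:192,x]],[int(v) for v in g[115:150,x]])
E
```

```text
lamp 60 (309, 357) [393.3  15. ]
lamp 80 (309, 357) [412.3  13. ]
lamp 96 (308, 358) [428.   11.4]
vb 184 (310, 355) [522.2   1.2]
vb 190 (310, 357) [529.3   1.6]
vb 200 (309, 357) [ 5.409e+02 -1.000e-01]
vb 215 (319, 345) [566.   -3.4]
vb 222 (319, 345) [575.   -4.3]
vb 230 (319, 345) [585.4  -5.4]
vb 245 (310, 354) [595.8  -7. ]
vb 255 (310, 355) [608.7  -7.7]
vb 262 (310, 355) [617.7  -8.6]
vb 270 (309, 355) [628.2 -10.3]
vbcol [28, 32, 29, 30, 22, 76, 137, 148, 142, 135, 129, 124, 116, 122] [40, 38, 31, 30, 30, 82, 150, 161, 152, 137, 127, 122, 117, 113] [29, 26, 29, 29, 30, 29, 26, 59, 117, 145, 147, 144, 139, 136, 133, 131, 128, 124, 121, 117, 111, 129, 187, 225, 229, 228]
wincol [246, 246, 245, 245, 246, 247, 242, 199, 110, 42, 33, 36, 36, 38, 37, 37]
card 316 (289, 372)
card 318 (288, 372)
card 325 (288, 372)
cardcol 293 [29, 28, 29, 31, 21, 46, 99, 168, 225, 233, 232, 232, 233, 233, 207, 168, 158, 158]
cardcol 310 [28, 32, 28, 29, 23, 46, 97, 170, 230, 234, 233, 232, 234, 233, 207, 168, 159, 158]
cardcol 330 [31, 33, 28, 28, 28, 43, 96, 169, 231, 236, 234, 233, 235, 236, 222
[... 727 characters left out ...]
238, 226, 165, 189, 232, 236, 235, 234, 234, 234]
barcol 170 [32, 28, 28, 30, 28, 27, 22, 81, 186, 250, 249, 247, 247, 246, 246, 246, 246, 246] [246, 246, 246, 246, 249, 255, 189, 70, 32, 34, 38, 35] [247, 247, 247, 247, 248, 248, 217, 236, 248, 248, 249, 230, 205, 247, 248, 248, 249, 218, 223, 248, 248, 248, 241, 208, 241, 248, 248, 249, 218, 215, 247, 247, 247, 246, 246]
barcol 180 [28, 29, 30, 29, 28, 31, 26, 23, 67, 159, 237, 246, 243, 242, 242, 242, 242, 242] [245, 245, 245, 245, 248, 246, 156, 56, 30, 37, 36, 38] [243, 243, 243, 243, 245, 244, 202, 191, 242, 246, 246, 242, 202, 225, 244, 245, 244, 219, 204, 241, 245, 246, 243, 204, 226, 245, 247, 246, 200, 192, 244, 246, 245, 245, 245]
```

The V-block is placed: lateral error ≤1 mm, groove -6.6° against a line of -6.5°, along-line error ~1 mm. Barrel middle is about (447,-171.5) with its axis at -11.2°. Moving above it.

play_rows([
  [-7,-23,-20,0,0,-0.03,1],
  [-7,-23,-20,0,0,-0.03,1],
  [-7,-23,-20,0,0,-0.02,1],
  [-7,-23,-20,0,0,0,1],
  [-7,-23,-20,0,0,0,1],
])

```text
time_s: 9.87
eef_pos: [461.3, -120.4, 179.6]
ee_rot: [0.007, 0.093, 0.996, -0.001]
force: [-0.1, -0.5, 0.1]
grip_width: 1.0
```

play_rows([
  [-5,-18,-20,0,0,0,1],
  [-2,-7,-15,0,0,0,1],
  [0,0,0,0,0,0,1],
  [0,0,0,0,0,0,1],
])

```text
time_s: 10.2
eef_pos: [448.8, -147.9, 134.5]
ee_rot: [-0.001, 0.095, 0.995, 0.002]
force: [-0.1, 0.1, -0.4]
grip_width: 1.0
```

```bash
cat > bar.py <<'E'
from h import *
s=st();c=cap("wrist","w6.png");g=cv2.cvtColor(c["img"],cv2.COLOR_BGR2GRAY)
print("pred",proj(c,[447,-171.5,25]),"tcp",proj(c,[*s["eef_pos"][:2],25]))
P=[]
for y in range(60,330,15):
    x=np.flatnonzero(g[y,225:425]>150)+225
    if len(x)>20:
        q=onz(c,(x.min()+x.max()+1)/2,y,25);P.append(q[:2]);print(y,x.min(),x.max(),q[:2].round(1))
E
python3 bar.py
```

```text
t 10.2 pos [ 448.8 -147.9  134.5] yaxis deg 79.06 z [-0.001  0.005 -1.   ] F [-0.1  0.1 -0.4] w 1.0 j [-0.57  0.31  1.78  0.    1.06 -1.95]
pred [291.45211112 198.39910086] tcp [322.92304919 194.80701079]
120 261 313 [ 390.6 -162. ]
135 262 313 [ 400.8 -163.9]
150 262 313 [ 411.2 -166.2]
165 263 313 [ 422.  -168.2]
180 264 313 [ 432.9 -170.3]
195 264 314 [ 444.2 -172.4]
210 273 314 [ 456.2 -171.6]
225 265 314 [ 467.3 -177.1]
240 266 314 [ 479.4 -179.3]
255 267 314 [ 491.7 -181.6]
270 267 313 [ 504.1 -184.8]
```

View pics/w6.png

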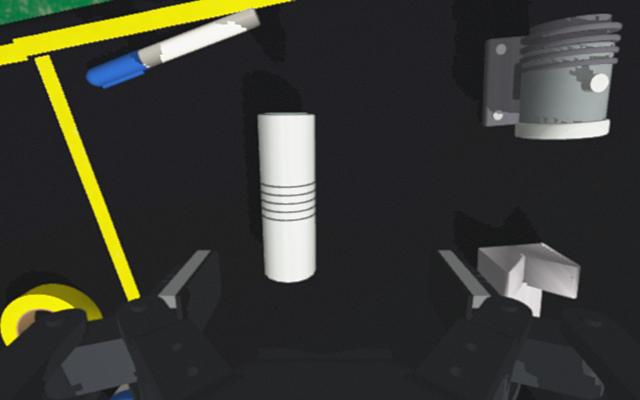

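Wrist view: the barrel is at (288,198) with rings at y≈202 and aligned with the tool. Target is about (446,-172.8).

play_rows([
  [-1,-12,-8,0,0,0,1],
  [-1,-9,-10,0,0,0,1],
  [0,0,-10,0,0,0,1],
  [0,0,0,0,0,0,1],
  [0,0,0,0,0,0,1],
])

```text
time_s: 10.67
eef_pos: [448.5, -170.5, 106.1]
ee_rot: [0.001, 0.093, 0.996, 0.001]
force: [-0.4, -0.3, 0.2]
grip_width: 1.001
```

```bash
python3 bar.py
```

```text
t 10.67 pos [ 448.5 -170.5  106.1] yaxis deg 79.3 z [ 0.002  0.002 -1.   ] F [-0.4 -0.3  0.2] w 1.001 j [-0.61  0.36  1.79  0.    0.99 -2.  ]
pred [321.3209497  202.95383942] tcp [323.29759076 204.83931341]
120 291 348 [ 393.9 -162.2]
135 291 348 [ 403.  -163.9]
150 291 347 [ 412.2 -166. ]
165 291 347 [ 421.7 -167.9]
180 292 347 [ 431.5 -169.4]
195 293 343 [ 441.3 -172.3]
210 292 346 [ 451.6 -173.6]
225 301 346 [ 462.6 -172.6]
240 293 345 [ 472.7 -177.7]
255 293 345 [ 483.7 -179.8]
270 293 345 [ 494.9 -182. ]
285 293 343 [ 506.2 -184.9]
```

play_rows([
  [-2,-2,-15,0,0,0,1],
  [0,0,-20,0,0,0,1],
  [0,0,-15,0,0,0,1],
  [0,0,-10,0,0,0,1],
  [0,0,0,0,0,0,1],
])

```text
time_s: 11.13
eef_pos: [448.5, -173.5, 47.0]
ee_rot: [0.004, 0.092, 0.996, -0.001]
force: [0.3, 0.9, -0.8]
grip_width: 1.003
```

play_rows([
  [0,0,-10,0,0,0,1],
  [0,0,-8,0,0,0,1],
  [0,0,0,0,0,0,1],
  [0,0,0,0,0,0,1],
])

```text
time_s: 11.47
eef_pos: [449.7, -174.0, 29.3]
ee_rot: [0.006, 0.092, 0.996, -0.001]
force: [-0.4, 1.3, -0.1]
grip_width: 0.998
```

play_rows([
  [-3,0.6,-8,0,0.012,0,1],
  [0,0,-7,0,0,0,1],
  [0,0,-5,0,0,0,1],
  [0,0,0,0,0,0,1],
  [0,0,0,0,0,0,1],
])

```text
time_s: 11.88
eef_pos: [446.9, -173.7, 8.0]
ee_rot: [-0.0, 0.092, 0.996, -0.002]
force: [0.1, -0.6, -1.0]
grip_width: 1.003
```

```bash
python3 -c "
from h import *
st()"
```

```text
t 11.88 pos [ 446.9 -173.7    8. ] yaxis deg 79.46 z [-0.001 -0.005 -1.   ] F [ 0.1 -0.6 -1. ] w 1.003 j [-0.61  0.53  1.86 -0.01  0.75 -2.  ]
```

play_rows([
  [0,0.8,-2,0,0,0,0.2],
  [0,0,0,0,0,0,0.1],
  [0,0,0,0,0,0,-1],
  [0,0,0,0,0,0,-1],
  [0,0,0,0,0,0,-1],
], grip_force=40)

```text
time_s: 12.3
eef_pos: [447.3, -174.8, 6.9]
ee_rot: [0.001, 0.091, 0.996, -0.004]
force: [0.7, 1.3, -1.8]
grip_width: 0.459
```

play_rows([
  [0,0,0,0,0,0,-1],
  [0,0,0,0,0,0,-1],
  [0,0,0,0,0,0,-1],
  [0,0,0,0,0,0,-1],
])

```text
time_s: 12.63
eef_pos: [447.1, -174.6, 6.8]
ee_rot: [0.001, 0.092, 0.996, -0.004]
force: [-0.4, -1.9, -0.7]
grip_width: 0.457
```

```bash
python3 -c "
from h import *
st()"
```

```text
t 12.63 pos [ 447.1 -174.6    6.8] yaxis deg 79.49 z [ 0.001 -0.009 -1.   ] F [-0.4 -1.9 -0.7] w 0.457 j [-0.61  0.53  1.86 -0.01  0.74 -1.99]
```

Gripped (width 39 mm ≈ barrel). Lift and carry over the V-block.

play_rows([
  [0,0,8,0,0,0,-1],
  [0,0,20,0,0,0,-1],
  [0,0,25,0,0,0,-1],
  [0,0,25,0,0,0,-1],
  [0,0,10,0,0,0,-1],
])

```text
time_s: 13.05
eef_pos: [444.5, -172.3, 96.9]
ee_rot: [-0.003, 0.091, 0.996, -0.002]
force: [0.2, -0.3, -2.7]
grip_width: 0.459
```

play_rows([
  [18,22,5,0,0,0.035,-1],
  [18,22,0,0,0,0.035,-1],
  [18,22,0,0,0,0,-1],
  [18,22,0,0,0,0,-1],
  [18,22,0,0,0,0,-1],
])

```text
time_s: 13.47
eef_pos: [536.2, -61.3, 108.7]
ee_rot: [-0.0, 0.058, 0.998, -0.003]
force: [-0.2, -1.6, -3.1]
grip_width: 0.456
```

play_rows([
  [12,16,0,0,0,0,-1],
  [0,0,0,0,0,0,-1],
  [0,0,0,0,0,0,-1],
])

```text
time_s: 13.72
eef_pos: [550.4, -39.4, 109.7]
ee_rot: [-0.0, 0.055, 0.998, -0.003]
force: [-0.6, -1.5, -2.6]
grip_width: 0.456
```

```bash
python3 - <<'E'
from h import *
s=st();c=cap("wrist")
g=cv2.cvtColor(c["img"],cv2.COLOR_BGR2GRAY)
p=s["eef_pos"];w,x,y,z=s["ee_rot"];ya=np.array([2*(x*y-w*z),1-2*(x*x+z*z),0]);al=np.array([ya[1],-ya[0],0])
for k in(-60,-30,0):
  print(k,"top",proj(c,p+[0,0,39]+al*k),[proj(c,p+[0,0,19]+al*k+ya*t)[0].round(1) for t in(-20,20)])
for y in range(60,360,12):
    x=np.flatnonzero(g[y,200:450]>140)+200
    if len(x):print(y,x.min(),x.max(),end=" | ")
b=cap("scene");d=cap("side")
cv2.imwrite("pics/s7.png",np.hstack([cv2.resize(c["img"][:,140:500],(400,444)),cv2.resize(d["img"][60:260,210:390],(400,444))]))
E
```

```text
t 13.72 pos [550.4 -39.4 109.7] yaxis deg 83.66 z [-0.001 -0.006 -1.   ] F [-0.6 -1.5 -2.6] w 0.456 j [-0.28  0.49  1.57 -0.01  1.08 -1.74]
-60 top [323.0525688  120.72988777] [np.float64(265.3), np.float64(381.7)]
-30 top [323.15840303 219.63763463] [np.float64(269.0), np.float64(378.2)]
0 top [323.24995681 305.19953328] [np.float64(272.2), np.float64(375.1)]
120 268 381 | 132 268 380 | 144 269 380 | 156 269 379 | 168 269 424 | 180 270 430 | 192 270 429 | 204 271 428 | 216 271 400 | 228 272 399 | 240 263 398 | 252 257 390 | 264 252 396 | 276 247 401 | 288 256 373 | 300 275 373 | 312 275 373 | 324 276 373 | 336 276 372 | 348 278 371 |
```

View pics/s7.png

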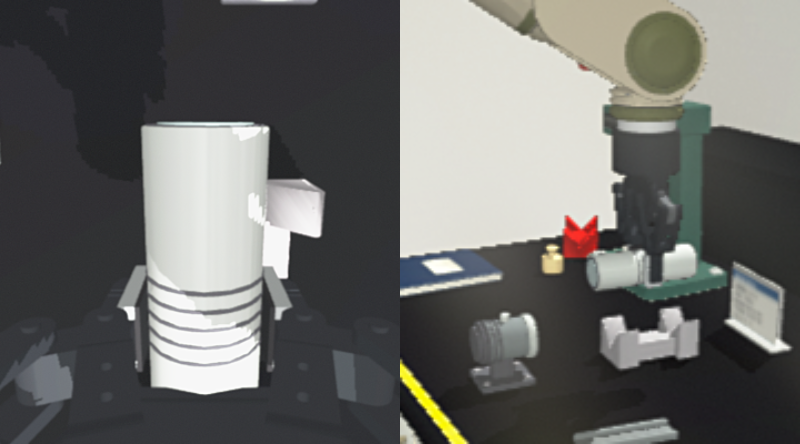

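Picture: the barrel is held level at its rings, and the V-block stands free below right with the rest empty. Going above the V-block's middle.

play_rows([
  [14,14,0,0,0,0,-1],
  [12,12,0,0,0,0,-1],
  [0,0,0,0,0,0,-1],
  [0,0,0,0,0,0,-1],
])

```text
time_s: 14.2
eef_pos: [574.9, -17.6, 110.1]
ee_rot: [-0.001, 0.059, 0.998, -0.003]
force: [-0.6, 0.3, -2.5]
grip_width: 0.454
```

```bash
python3 -c "
from h import *
st()"
```

```text
t 14.2 pos [574.9 -17.6 110.1] yaxis deg 83.21 z [-0.002 -0.006 -1.   ] F [-0.6  0.3 -2.5] w 0.454 j [-0.23  0.54  1.49 -0.01  1.11 -1.68]
```

play_rows([
  [5,7,-10,0.005,0,0.006,-1],
  [1,3,-12,0,0,0,-1],
  [0,0,-10,0,0,0,-1],
  [0,0,0,0,0,0,-1],
  [0,0,0,0,0,0,-1],
])

```text
time_s: 14.62
eef_pos: [579.1, -9.1, 73.8]
ee_rot: [-0.003, 0.057, 0.998, -0.0]
force: [-0.2, -0.5, -2.4]
grip_width: 0.455
```

```bash
python3 -c "
from h import *
st()"
```

```text
t 14.62 pos [579.1  -9.1  73.8] yaxis deg 83.42 z [-0.005 -0.    -1.   ] F [-0.2 -0.5 -2.4] w 0.455 j [-0.22  0.6   1.51 -0.    1.04 -1.67]
```

play_rows([
  [3,2.2,-8,0,0,0,-1],
  [0.5,0.5,-10,0,0,0,-1],
  [0,0,-8,0,0,0,-1],
  [0,0,0,0,0,0,-1],
  [0,0,0,0,0,0,-1],
])

```text
time_s: 15.03
eef_pos: [582.5, -6.6, 44.5]
ee_rot: [-0.003, 0.058, 0.998, -0.0]
force: [0.9, -1.0, -2.7]
grip_width: 0.454
```

```bash
python3 -c "
from h import *
st()"
```

```text
t 15.03 pos [582.5  -6.6  44.5] yaxis deg 83.38 z [-0.006 -0.    -1.   ] F [ 0.9 -1.  -2.7] w 0.454 j [-0.21  0.64  1.52 -0.    0.99 -1.67]
```

play_rows([
  [0.6,0.6,-5,0,-0.006,0.003,-1],
  [0,0,-3,0,0,0,-1],
  [0,0,-1.5,0,0,0,-1],
  [0,0,0,0,0,0,-1],
  [0,0,0,0,0,0,-1],
])

```text
time_s: 15.45
eef_pos: [583.5, -6.0, 34.5]
ee_rot: [0.001, 0.056, 0.998, -0.0]
force: [-0.5, 0.0, -2.0]
grip_width: 0.454
```

```bash
python3 -c "
from h import *
st()"
```

```text
t 15.45 pos [583.5  -6.   34.5] yaxis deg 83.58 z [ 0.001 -0.    -1.   ] F [-0.5  0.  -2. ] w 0.454 j [-0.21  0.66  1.52 -0.    0.96 -1.67]
```

Small steps down to first contact.

play_rows([
  [0,0,-1.2,0,0,0,-1],
  [0,0,0,0,0,0,-1],
  [0,0,-0.6,0,0,0,-1],
  [0,0,0,0,0,0,-1],
])

```text
time_s: 15.78
eef_pos: [583.8, -6.1, 33.2]
ee_rot: [0.001, 0.056, 0.998, -0.0]
force: [0.0, -0.0, -3.7]
grip_width: 0.453
```

play_rows([
  [0,0,-0.6,0,0,0,-1],
  [0,0,0,0,0,0,-1],
  [0,0,0,0,0,0,-1],
])

```text
time_s: 16.03
eef_pos: [583.9, -6.1, 32.6]
ee_rot: [0.001, 0.056, 0.998, -0.0]
force: [0.5, 0.5, -1.8]
grip_width: 0.454
```

play_rows([
  [0,0,-0.6,0,0,0,-1],
  [0,0,0,0,0,0,-1],
  [0,0,0,0,0,0,-1],
])

```text
time_s: 16.28
eef_pos: [584.0, -6.1, 32.1]
ee_rot: [0.002, 0.056, 0.998, -0.0]
force: [-0.4, -0.1, -3.2]
grip_width: 0.45
```

play_rows([
  [0,0,-0.5,0,0,0,-1],
  [0,0,0,0,0,0,-1],
  [0,0,0,0,0,0,-1],
])

```text
time_s: 16.53
eef_pos: [584.2, -6.1, 32.0]
ee_rot: [0.002, 0.056, 0.998, -0.0]
force: [0.3, 0.5, -3.4]
grip_width: 0.456
```

play_rows([
  [0,0,-1.2,0,0,0,-1],
  [0,0,0,0,0,0,-1],
  [0,0,0,0,0,0,-1],
])

```text
time_s: 16.78
eef_pos: [584.4, -6.0, 32.1]
ee_rot: [0.002, 0.056, 0.998, -0.0]
force: [0.3, 0.3, -3.3]
grip_width: 0.456
```

Descent stops at z=32.1, where seating is expected at about 32. Releasing.

play_rows([
  [0,0,-0.5,0,0,0,-0.05],
  [0,0,0,0,0,0,0.1],
  [0,0,0,0,0,0,0.4],
  [0,0,0,0,0,0,1],
  [0,0,0,0,0,0,1],
])

```text
time_s: 17.2
eef_pos: [585.2, -6.3, 31.8]
ee_rot: [0.003, 0.056, 0.998, -0.001]
force: [-0.6, -0.8, 0.7]
grip_width: 0.946
```

play_rows([
  [0,0,0,0,0,0,1],
  [0,0,0,0,0,0,1],
  [0,0,0,0,0,0,1],
  [0,0,8,0,0,0,1],
  [0,0,15,0,0,0,1],
])

```text
time_s: 17.62
eef_pos: [583.7, -6.1, 53.4]
ee_rot: [0.001, 0.056, 0.998, -0.0]
force: [-0.9, -0.5, -0.5]
grip_width: 1.001
```

play_rows([
  [0,0,20,0,0,0,1],
  [0,0,25,0,0,0,1],
  [0,0,25,0,0,0,-1],
  [0,0,15,0,0,0,-1],
  [0,0,0,0,0,0,-1],
])

```text
time_s: 18.03
eef_pos: [583.9, -6.0, 147.0]
ee_rot: [0.003, 0.056, 0.998, -0.0]
force: [1.1, -0.9, -0.2]
grip_width: 0.605
```

play_rows([
  [0,0,0,0,0,0,-1],
  [0,0,0,0,0,0,-1],
  [0,0,0,0,0,0,-1],
])

```text
time_s: 18.28
eef_pos: [583.6, -6.0, 146.4]
ee_rot: [0.003, 0.056, 0.998, -0.0]
force: [-0.8, -0.9, -0.0]
grip_width: 0.146
```

```bash
python3 - <<'E'
from h import *
s=st();c=cap("wrist");d=cap("side")
cv2.imwrite("pics/s8.png",np.hstack([cv2.resize(c["img"][:,140:500],(400,444)),cv2.resize(d["img"][60:260,210:390],(400,444))]))
for z,n in((70,"top"),): 
  a=np.radians(-6.5);al=np.array([np.cos(a),np.sin(a),0]);m=np.array([582,-6,z])
  print([proj(c,m+al*k).round(1) for k in(-60,0,60)])
g=cv2.cvtColor(c["img"],cv2.COLOR_BGR2GRAY)
for y in range(60,300,10):
    x=np.flatnonzero(g[y,220:430]>140)+220
    if len(x):print(y,x.min(),x.max(),onz(c,(x.min()+x.max()+1)/2,y,50)[:2].round(1),end=" | ")
E
```

```text
t 18.28 pos [583.6  -6.  146.4] yaxis deg 83.59 z [ 0.005 -0.001 -1.   ] F [-0.8 -0.9 -0. ] w 0.146 j [-0.21  0.51  1.43 -0.    1.19 -1.67]
[array([323.6, 109.2]), array([323.6, 204.2]), array([323.5, 286.7])]
110 302 353 [523.5   3.6] | 120 286 363 [529.7   0.9] | 130 286 364 [5.363e+02 5.000e-01] | 140 286 363 [542.9  -0.6] | 150 285 363 [549.6  -1.7] | 160 296 353 [556.4  -2.1] | 170 296 353 [563.4  -2.9] | 180 296 352 [570.4  -4. ] | 190 297 352 [577.6  -4.5] | 200 299 351 [584.9  -5. ] | 210 297 355 [592.4  -5.1] | 220 291 358 [599.7  -7. ] | 230 289 361 [607.4  -7.5] | 240 289 360 [615.1  -8.7] | 250 292 355 [622.9 -10.3] | 260 290 358 [631.  -10.8] | 270 288 360 [639.1 -11.8] | 280 297 350 [647.3 -13.1] |
```

View pics/s8.png

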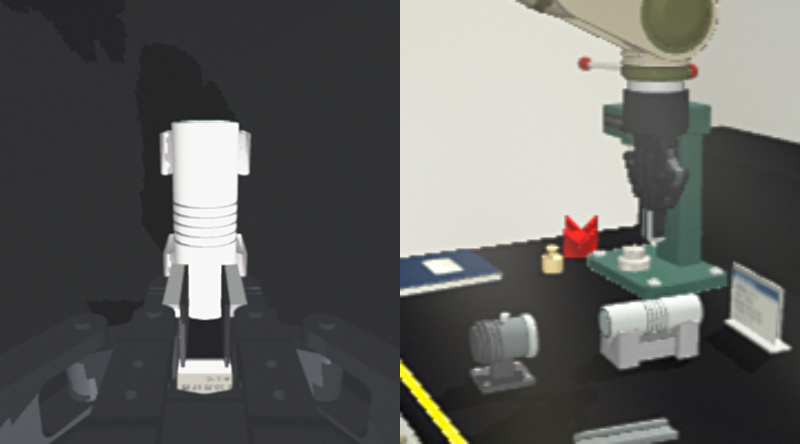

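The barrel rests in the V-block on both cheeks and level, rings central at crop (205,223). The fingers are closing above it. Descending with shut fingers onto its middle.

play_rows([
  [-1,0,-10,0,0,0,-1],
  [-1,0,-15,0,0,0,-1],
  [0,0,-15,0,0,0,-1],
  [0,0,-10,0,0,0,-1],
  [0,0,0,0,0,0,-1],
])

```text
time_s: 18.8
eef_pos: [579.6, -5.7, 89.2]
ee_rot: [-0.0, 0.056, 0.998, -0.0]
force: [0.8, 0.5, 0.5]
grip_width: 0.001
```

play_rows([
  [0,0,-4,0,0,0,-1],
  [0,0,0,0,0,0,-1],
  [0,0,0,0,0,0,-1],
])

```text
time_s: 19.05
eef_pos: [579.4, -5.7, 84.1]
ee_rot: [-0.001, 0.056, 0.998, 0.0]
force: [0.5, 1.1, 0.5]
grip_width: 0.002
```

```bash
python3 -c "
from h import *
st()"
```

```text
t 19.05 pos [579.4  -5.7  84.1] yaxis deg 83.58 z [-0.002  0.    -1.   ] F [0.5 1.1 0.5] w 0.002 j [-0.21  0.58  1.5  -0.    1.06 -1.67]
```

play_rows([
  [1,0.2,-4,0,0,0,-1],
  [0,0,-4,0,0,0,-1],
  [0,0,-1,0,0,0,-1],
  [0,0,0,0,0,0,-1],
])

```text
time_s: 19.38
eef_pos: [581.4, -5.6, 75.8]
ee_rot: [0.001, 0.056, 0.998, -0.0]
force: [-1.3, -0.8, -0.6]
grip_width: 0.0
```

play_rows([
  [0,0,-1.5,0,0,0,-1],
  [0,0,0,0,0,0,-1],
])

```text
time_s: 19.55
eef_pos: [581.4, -5.6, 74.3]
ee_rot: [0.001, 0.056, 0.998, -0.0]
force: [-0.2, -0.0, -0.4]
grip_width: 0.001
```

play_rows([
  [0,0,-1.5,0,0,0,-1],
  [0,0,0,0,0,0,-1],
])

```text
time_s: 19.72
eef_pos: [581.5, -5.6, 72.8]
ee_rot: [0.001, 0.056, 0.998, -0.0]
force: [0.5, -0.0, -0.5]
grip_width: -0.004
```

play_rows([
  [0,0,-1,0,0,0,-1],
  [0,0,0,0,0,0,-1],
])

```text
time_s: 19.88
eef_pos: [581.6, -5.6, 71.8]
ee_rot: [0.001, 0.056, 0.998, -0.0]
force: [0.4, -0.1, 0.2]
grip_width: 0.005
```

play_rows([
  [0,0,-0.7,0,0,0,-1],
])

```text
time_s: 19.97
eef_pos: [581.6, -5.7, 71.2]
ee_rot: [0.001, 0.056, 0.998, -0.0]
force: [-0.6, -0.9, 1.1]
grip_width: 0.001
```

play_rows([
  [0,0,-0.7,0,0,0,-1],
])

```text
time_s: 20.05
eef_pos: [581.7, -5.7, 70.5]
ee_rot: [0.001, 0.056, 0.998, -0.0]
force: [0.8, -0.3, -0.6]
grip_width: -0.001
```

play_rows([
  [0,0,-0.5,0,0,0,-1],
])

```text
time_s: 20.13
eef_pos: [581.7, -5.6, 70.2]
ee_rot: [0.001, 0.056, 0.998, -0.0]
force: [-1.6, 0.4, 7.1]
grip_width: 0.003
```

play_rows([
  [0,0,-0.4,0,0,0,-1],
])

```text
time_s: 20.22
eef_pos: [581.7, -5.7, 70.2]
ee_rot: [0.001, 0.056, 0.998, -0.0]
force: [-1.4, -0.1, 4.5]
grip_width: -0.001
```

play_rows([
  [0,0,-0.4,0,0,0,-1],
])

```text
time_s: 20.3
eef_pos: [581.7, -5.7, 70.2]
ee_rot: [0.001, 0.056, 0.998, -0.0]
force: [-2.7, -0.2, 4.4]
grip_width: 0.001
```

Contact at 70.2 mm (top is expected at 70), about 11 N per mm. Ramping to 15 N.

play_rows([
  [0,0,-0.9,0,0,0,-1],
])

```text
time_s: 20.38
eef_pos: [581.8, -5.7, 70.1]
ee_rot: [0.002, 0.056, 0.998, -0.0]
force: [-5.4, 0.8, 12.2]
grip_width: 0.001
```

play_rows([
  [0,0,-1.2,0,0,0,-1],
])

```text
time_s: 20.47
eef_pos: [581.8, -5.6, 70.1]
ee_rot: [0.002, 0.056, 0.998, -0.001]
force: [-6.8, 1.3, 15.8]
grip_width: -0.0
```

play_rows([
  [-0.4,0.1,-1.2,0,0,0,-1],
])

```text
time_s: 20.55
eef_pos: [581.8, -5.6, 70.2]
ee_rot: [0.002, 0.056, 0.998, -0.001]
force: [-2.7, 0.7, 9.9]
grip_width: 0.002
```

```bash
python3 - <<'E'
from h import *
for i in range(4): st() ; cap("side")
E
```

```text
t 20.55 pos [581.8  -5.6  70.2] yaxis deg 83.62 z [ 0.004 -0.002 -1.   ] F [-2.7  0.7  9.9] w 0.002 j [-0.21  0.6   1.51 -0.    1.03 -1.67]
t 20.6 pos [581.8  -5.6  70.2] yaxis deg 83.62 z [ 0.005 -0.002 -1.   ] F [-3.7  0.5 12.1] w -0.0 j [-0.21  0.6   1.51 -0.    1.03 -1.67]
t 20.65 pos [581.8  -5.6  70.2] yaxis deg 83.62 z [ 0.005 -0.002 -1.   ] F [-3.8  0.3 12.2] w -0.001 j [-0.21  0.6   1.51 -0.    1.03 -1.67]
t 20.7 pos [581.8  -5.6  70.1] yaxis deg 83.62 z [ 0.004 -0.002 -1.   ] F [-4.3  0.2 10.5] w -0.001 j [-0.21  0.6   1.51 -0.    1.03 -1.67]
```

play_rows([
  [-0.5,0,-1.6,0,0.003,0,-1],
])

```text
time_s: 20.83
eef_pos: [581.8, -5.7, 70.1]
ee_rot: [0.002, 0.056, 0.998, -0.001]
force: [-4.8, 1.4, 15.6]
grip_width: -0.005
```

```bash
python3 - <<'E'
from h import *
for i in range(5): st() ; cap("side")
E
```

```text
t 20.83 pos [581.8  -5.7  70.1] yaxis deg 83.63 z [ 0.003 -0.002 -1.   ] F [-4.8  1.4 15.6] w -0.005 j [-0.21  0.6   1.51 -0.    1.03 -1.67]
t 20.88 pos [581.8  -5.7  70.1] yaxis deg 83.63 z [ 0.003 -0.002 -1.   ] F [-4.8  0.5 12.7] w 0.0 j [-0.21  0.6   1.51 -0.    1.03 -1.67]
t 20.93 pos [581.8  -5.7  70.1] yaxis deg 83.63 z [ 0.003 -0.002 -1.   ] F [-4.7  0.5 13.2] w 0.0 j [-0.21  0.6   1.51 -0.    1.03 -1.67]
t 20.98 pos [581.8  -5.7  70.1] yaxis deg 83.63 z [ 0.003 -0.002 -1.   ] F [-4.5  1.3 13.5] w -0.001 j [-0.21  0.6   1.51 -0.    1.03 -1.67]
t 21.03 pos [581.8  -5.7  70.1] yaxis deg 83.63 z [ 0.003 -0.002 -1.   ] F [-3.6  0.5 12.9] w 0.002 j [-0.21  0.6   1.51 -0.    1.03 -1.67]
```

play_rows([
  [-0.6,-0.1,-1.95,0,0,0,-1],
])

```text
time_s: 21.17
eef_pos: [581.8, -5.7, 70.0]
ee_rot: [0.003, 0.055, 0.998, -0.001]
force: [-6.0, 2.4, 19.4]
grip_width: -0.002
```

```bash
python3 - <<'E'
from h import *
F=[]
for i in range(20): F.append(sense()["force"]); d=cap("side")
F=np.array(F);print(F[:,2].round(1),F[4:].mean(0).round(1));st()
a=cv2.imread("pics/s8.png")[:,400:];b=cv2.resize(d["img"][60:260,210:390],(400,444))
D=cv2.absdiff(a,b).max(2)
for n,(y0,y1,x0,x1) in dict(vblock=(330,370,195,300),barrel_l=(300,335,195,235),barrel_r=(295,325,280,305),lamp=(310,395,65,140),card=(260,350,325,395)).items():
    print(n,"mean diff",D[y0:y1,x0:x1].mean().round(1))
E
```

```text
[19.4 15.3 16.2 16.  16.  15.5 15.8 15.7 15.2 15.  15.3 16.  15.5 16.
 15.6 16.3 15.5 15.5 15.7 15.9] [-4.9  1.6 15.7]
t 22.17 pos [581.8  -5.7  70.1] yaxis deg 83.64 z [ 0.005 -0.002 -1.   ] F [-4.8  2.6 15.9] w 0.0 j [-0.21  0.6   1.51 -0.    1.02 -1.67]
vblock mean diff 1.7
barrel_l mean diff 18.6
barrel_r mean diff 1.9
lamp mean diff 1.1
card mean diff 1.2
```

The push holds steady at 15.7 N and the V-block, lamp and card are unchanged. The barrel's left patch differs, so I'm checking whether that is shadow or motion.

```bash
python3 - <<'E'
from h import *
d=cap("side");a=cv2.imread("pics/s8.png")[:,400:];b=cv2.resize(d["img"][60:260,210:390],(400,444))
ga,gb=[cv2.cvtColor(i,cv2.COLOR_BGR2GRAY) for i in(a,b)]
for y in (312,320,328): print(y,ga[y,192:240:3].tolist(),gb[y,192:240:3].tolist(),"R",ga[y,285:310:3].tolist(),gb[y,285:310:3].tolist())
print(sense()["force"].round(1))
E
```

```text
312 [42, 40, 51, 117, 140, 153, 241, 242, 239, 237, 235, 234, 232, 231, 229, 228] [43, 40, 49, 117, 143, 157, 245, 248, 212, 185, 188, 189, 191, 192, 193, 194] R [197, 196, 195, 193, 194, 176, 83, 33, 34] [198, 197, 196, 194, 196, 178, 83, 32, 33]
320 [43, 39, 67, 133, 141, 144, 153, 207, 209, 206, 205, 204, 201, 201, 200, 198] [42, 39, 67, 134, 141, 146, 149, 198, 203, 203, 203, 204, 203, 202, 201, 200] R [187, 169, 175, 202, 209, 139, 46, 31, 34] [189, 189, 186, 204, 210, 140, 46, 30, 33]
328 [43, 40, 47, 119, 140, 137, 128, 189, 192, 189, 189, 187, 186, 185, 176, 174] [43, 40, 45, 121, 141, 138, 128, 190, 194, 191, 190, 190, 189, 187, 177, 175] R [167, 161, 162, 161, 139, 53, 28, 32, 33] [167, 163, 162, 162, 139, 52, 29, 32, 33]
[-5.1  1.8 16.6]
```

It is shadow only: the barrel's end edges haven't moved. Handing in while still pressing.

```bash
python3 -c "
from rig import ctrl,sense
print(ctrl.finish_job(),sense()['force'])"
```

```text
the job is handed in; nothing more can be done
the job is handed in; nothing more can be done
```

I did all three steps in the order asked and handed the job in at about 22 s of the 72 s, with the arm still pressing on the barrel.

- **V-block:** I stood the grey V-block midway between lamp and card and let go of it. It sits within about 1 mm of the lamp line, with its groove at -6.6° against a measured line of -6.5°, and about 1–2 mm from the midpoint along the line. The red one was never touched.
- **Barrel:** I took it from its rest, laid it in the groove and opened the fingers fully. The pictures show it level on both cheeks, about 1–2 mm off-centre towards the lamp.
- **Push:** The shut fingers met the top at 70.2 mm, where the task gives 70. The downward force held at about 15.7 N for a second (peak reading 19.4 N).

**Not perfect:**
- About 5 N of sideways force along the groove remained, but nothing slid under it.
- In the last before-and-after comparison, one patch of the barrel looked different. Its end edges had not moved, so I took it to be the gripper's shadow.
- I had used up my picture views by then, so the last checks were numeric only. I never went near the jar, the weight or the tin, but did not measure them again at the end.

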